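# Print a shoe-box label with the two-stage key

### The job

Print a shoe-box label: on the label printer, press the big round key down to its halfway stop, pause there for about a second so that the label lines up, then press it fully down and let it come back up. Do not press the printer's oblong feed key, and leave the tin of polish standing where it is.

Things in the scene. Friction and masses are not known exactly. Their poses are not given: they have to be found in the camera images.
- printer: label printer, fixed to the ledge: white box 150 (x) x 170 (y) x 70 mm high; label slot in its front (-x), rounded roll hood up to 75 mm high along its back. Origin: centre of its underside, z up. Turned up to 40 degrees. Two grey keys on its flat top: a big round one at (-30, 45) mm and an oblong one at (-30, -45) mm from the origin
- print_key_top (a point): centre of the top of the round two-stage key, a cylinder 40 mm across that moves straight down and springs back. Top height above the ledge (z = 0): 90 mm at rest, 82 at the halfway stop (78.5 to 84.5 counts), 74 fully down. 1.4 N starts it, 4 N takes it to the halfway stop, where it stays until 9 N; then 9 rising to 14 N takes it to the bottom. Shut fingers can press it
- feed_key (a joint): the printer's oblong feed key, not to be pressed: 16 x 36 mm, its top 78 mm above the ledge, 90 mm from the round key. Value: how far it is pressed in m, 0 at rest, 0.005 fully down
- tin: closed round tin of polish, bystander: plain metal, 73 mm across and 29 mm high, standing on the ledge just left of the printer. Origin at the centre of its underside, z up
Not all that is in view belongs to the job. Of the things that look like the printer, take the one that is farthest to the robot's right at the start.

How it is judged:
By the outcome, as a careful person would: the job done as asked, in the order asked, and still so for the second after the job is handed in, with the robot touching nothing.
It also fails if it takes over 32 s, if anything falls off the work surface, if the arm or the gripper's body presses on something with over 40 N, if the wrist force passes 120 N, or if a joint passes its speed limit or range.

### The arm

A 6-joint arm with a two-finger parallel gripper is mounted at the origin on the work surface. World frame = base frame: x ahead of the robot, y to its left, z up, the work surface at z = 0. Lengths are in mm, angles in rad, forces in N, time in s.
With the tool pointing down it reaches from about 425 to 1125 mm from the base axis. Payload 14.9 kg.
Tool frame: the origin (TCP) lies on the centre line of the jaws, within the pads' length; the fingertips stand 22 mm ahead of it and the grasp point (between the pads) lies 3 mm ahead of it (nose_length is the z of the fingertips in the tool frame, in mm); z points along the fingers, y is the line along which they close (so a half turn about z gives the same grasp; the last joint's range is limited). The gripper opens to 91 mm and grips with 3 to 60 N. Pads are 32 mm wide; open, the fingers measure 118 mm over their backs; the gripper's body (76 mm by 178 mm) begins 60 mm behind the grasp point.
Start: joints at [-1.325, 0.379, 1.734, -0, 1.028, -0.033], TCP at [192.637, -672.985, 235.932] pointing down, gripper open.
Joint ranges: [-2.77, 2.77], [-0.74, 2.19], [0, 2.66], [-1.06, 4.2], [0.31, 2.87], [-3.08, 3.08]. Speed limits (rad/s): [1.89, 1.89, 2.39, 3.14, 3.14, 3.14].

### API

Orientations are given as a unit quaternion [w, x, y, z].
In Python, from plant import state, capture, finish_job, search_frame, cut_out, nose_length gives the robot as it stands.
- The arm moves only by the shell command python3 -m creep 'ROWS' [FORCE]. ROWS is JSON, a list of rows, each an object of numbers: "rx", "ry", "rz": the turn, a rotation vector about the tool's x, y, z in rad; "tx", "ty", "tz": the shift along the tool's x, y, z in cm; "jaw": the finger opening in cm, from 0 to 9.12. A call has 1 to 12 rows; each row shifts and turns the commanded pose from where the row before left it, along the tool's axes as they then stand; what a row does not reach is not made up. A row lasts 1/10 s, in which the tool goes at most 50 mm and 8.59 degrees, less where a joint would pass 70% of its speed; a pose out of reach is approached as far as the arm can. A call with a gripper value outside its range is refused whole. The fingers move at their own pace and stop on an object; FORCE is the grip in N (left out, the last holds). Time passes only in rows, so rows that do not move let the fingers close. It gives the time, the measured TCP pose, the force, the opening and the grip force at its end, in the units of the state.
- state(): the state, without advancing time (a new reading comes with each control period).
- capture(name): name is "scene" or "side" or "wrist"; returns a dict with "pixels" (420x560x3 uint8, blue, green, red), "mtx" (3x3 intrinsics, pixels), "cam_to_world" (4x4, takes a point from camera to world coordinates). Camera axes: x right, y up, looking along -z (the intrinsics and any distortion apply to the point x, -y, -z); pixel columns grow to the right and rows downward; lengths in mm; the calibration is good to about 2 mm. The wrist camera is an equidistant fisheye: a pixel r from the principal point sees the ray r / f radians off the axis. A picture is of the moment at which its call begins. There is no depth.
- finish_job(): hands the job in; it is judged then, once.
Trained networks look in the newest picture that a camera, given by its name, has taken for a name from the list of things; names that differ only in an ending like _2 or _b are one class to them, and where a whole thing is asked for, a point or a joint stands for the part that bears it (a point fixed in the world has none). Each returns a list of dicts, best first, with "score" (0 to 1); they miss things now and then, are a little off and sometimes report something else, mostly with a low value. They report only what shows in the picture. A call takes as long as a camera call. They do not tell look-alikes from the thing itself.
- search_frame(camera, name): "xyz" ([x, y, z] in mm, in world coordinates, good to about 4 mm: the middle of the surface that is visible of it).
- cut_out(camera, name): "region" (420x560 bool, what is visible of it).
The state is a dict: "clock": time; "joints": joint angles; "qvel": joint speeds; "effort": joint torques, N m; "ee_pos": TCP position; "eef_rot": TCP orientation; "ft_force": force on the tool from outside, world axes, zero at the start; "torque": the same for the moment, N m; "gripper_width": finger opening in mm; "gripper_force": force on a finger pad.
Only numpy, scipy, OpenCV 4.12 (cv2) and the standard library are available. Lean on these libraries where they do the work, as an engineer would, in place of code of your own. Each camera call takes 0.05 s, during which the arm holds its last target. There are 200 camera calls.

## Working session

There is one attempt and no reset: what is moved stays moved. The work goes in short steps, Python scripts to look and compute and a shell command to move; the robot and the scene stay as the last step left them, time stands still between calls to the robot, and variables do not carry over. Pictures are saved under pics/ and viewed, at most 10 in all, crops included, and the job is handed in when it is done.

```bash
mkdir -p pics; python3 - <<'E'
from plant import *
import cv2,numpy as np
s=state();print(s['clock'],s['ee_pos'],s['eef_rot'],nose_length,s['ft_force'])
ims=[]
for c in("scene","side"):
    p=capture(c);ims.append(p['pixels']);print(c,p['cam_to_world'][:3,3])
    for n in("printer","print_key_top","feed_key","tin"):
        print(n,[(np.round(d['xyz']),round(d['score'],2)) for d in search_frame(c,n)])
    cv2.imwrite(f'pics/{c}0.png',p['pixels'])
E
```

```text
0.0 [ 192.5402159  -672.61051069  235.2957637 ] [-5.45305752e-04  9.90301004e-01  1.38937468e-01 -5.98137832e-05] 22.0 [0.27889624 0.2311852  0.06754877]
scene [1288.31628059  344.26481204  648.55832089]
printer [(array([401., -30.,  69.]), 0.96), (array([ 605., -195.,   70.]), 0.87), (array([823., -87.,  72.]), 0.71)]
print_key_top [(array([792., -57.,  91.]), 0.7), (array([ 546., -171.,   88.]), 0.65)]
feed_key [(array([323., -91.,  76.]), 0.36)]
tin [(array([574., -75.,  30.]), 0.66)]
side [424.90620223 652.54869157 783.12500525]
printer [(array([ 556., -172.,   71.]), 0.69), (array([349.,  -8.,  68.]), 0.58)]
print_key_top [(array([783., -56.,  87.]), 0.78), (array([ 539., -163.,   94.]), 0.59), (array([329.,   7.,  86.]), 0.55)]
feed_key [(array([ 760., -144.,   76.]), 0.61), (array([ 533., -252.,   78.]), 0.5), (array([316., -82.,  78.]), 0.4)]
tin [(array([555., -72.,  34.]), 0.89)]
```

View pics/scene0.png

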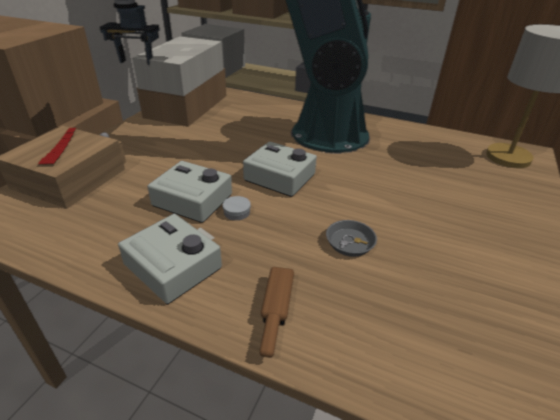

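View pics/side0.png

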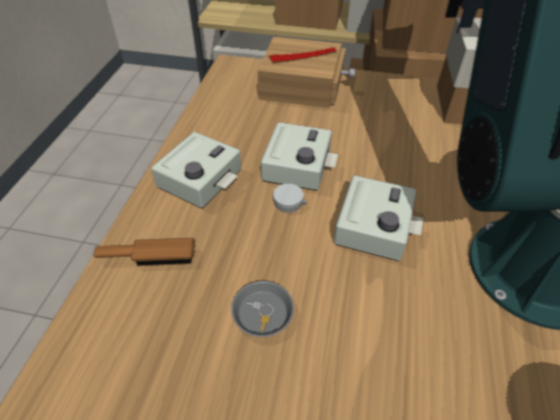

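Scene view: look-alike printers at pixels (191,188), (281,165) and (170,255), with round keys at (210,176), (299,155) and (193,244). The tin is at (237,207), and the box with a red handle at (65,150) is a distractor. World y of the printers is about -200, -30 and -90. The one farthest right is (191,188), with its round key at (210,176) near (542,-167). I'll refine that position and check it in a crop.

```bash
cat > h.py <<'E'
from plant import *
import cv2,numpy as np
def onplane(p,uv,z):
    K=p['mtx'];T=np.array(p['cam_to_world'])
    d=np.linalg.inv(K)@[uv[0],uv[1],1]; d=T[:3,:3]@(d*[1,-1,-1]);o=T[:3,3]
    return o+d*(z-o[2])/d[2]
def tool(s,target):
    from scipy.spatial.transform import Rotation as R
    return R.from_quat(np.roll(s['eef_rot'],-1)).inv().apply(np.array(target)-s['ee_pos'])/10
E
python3 - <<'E'
from h import *
s=state()
for c,uv in(("scene",(210,173)),("side",(306,154))):
    p=capture(c);im=p['pixels']
    print(c,'click',onplane(p,uv,90).round(1))
    for d in cut_out(c,"print_key_top"):
        r=d['region'];y,x=np.nonzero(r);print(d['score'],x.mean().round(),y.mean().round(),r.sum())
    u,v=uv;cr=cv2.resize(im[v-50:v+50,u-65:u+65],None,fx=3,fy=3,interpolation=2)
    cv2.imwrite(f'pics/{c}c.png',cr)
a,b=[cv2.imread(f'pics/{c}c.png') for c in("scene","side")]
cv2.imwrite('pics/both.png',np.hstack([a,b]))
print(tool(s,(542,-167,150)))
E
```

```text
scene click [ 544.4 -167.5   90. ]
0.86 192.0 244.0 313
0.75 209.0 175.0 161
side click [ 532.6 -166.1   90. ]
0.76 193.0 169.0 267
0.47 305.0 154.0 224
[ 47.5128862  -39.0303474    8.59088751]
```

View pics/both.png

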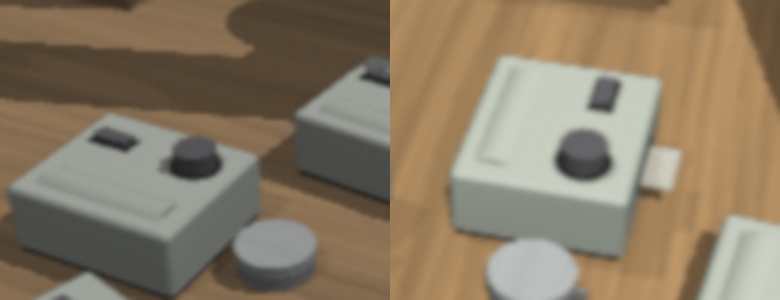

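The crop confirms it: a white printer with the round key at scene (210,173) / side (305,152), the oblong key behind it, and the tin to its left. I'm approaching with the jaws shut.

```bash
python3 -m creep '[{"tx":3.2,"ty":-2.7,"jaw":0},{"tx":3.2,"ty":-2.7,"jaw":0},{"tx":3.2,"ty":-2.7,"jaw":0},{"tx":3.2,"ty":-2.7,"jaw":0},{"tx":3.2,"ty":-2.7,"jaw":0},{"tx":3.2,"ty":-2.7,"jaw":0},{"tx":3.2,"ty":-2.7,"jaw":0},{"tx":3.2,"ty":-2.7,"jaw":0},{"tx":3.2,"ty":-2.7,"jaw":0},{"tx":3.2,"ty":-2.7,"jaw":0},{"tx":3.2,"ty":-2.7,"jaw":0},{"jaw":0}]' 20
python3 - <<'E'
from h import *
p=capture("wrist");print([(d['xyz'].round() if hasattr(d['xyz'],'round') else d['xyz'],d['score']) for d in search_frame("wrist","print_key_top")])
s=state();print(s['clock'],s['ee_pos'],s['gripper_width'],tool(s,(540,-168,180)),s['qvel'])
cv2.imwrite('pics/w1.png',p['pixels'])
E
```

```text
[]
0.8 [ 192.62526689 -672.9983445   235.96330424] 91.00167805976203 [ 47.29319484 -38.99086512   5.59557004] [-4.12291992e-04  4.30211221e-04 -7.52173820e-05  9.88751076e-04
 -2.56504330e-04  7.12937891e-04]schema error: expected keys rx, ry, rz, tx, ty, tz, jaw
```

View pics/w1.png

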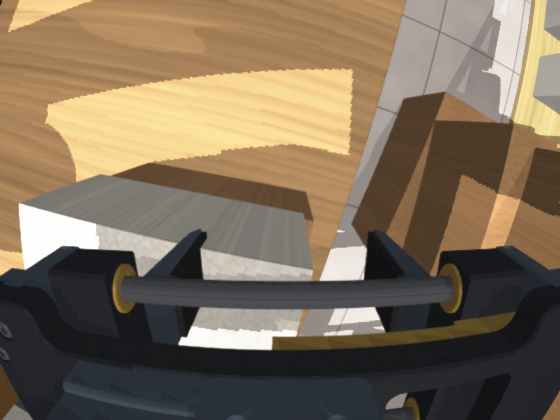

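The call was refused because every row needs all the keys, so nothing moved. The wrist view shows a tall grey block at (170,230), just ahead of the fingers and in the travel direction. I'll rise first.

```bash
python3 -m creep '[{"rx":0,"ry":0,"rz":0,"tx":0,"ty":0,"tz":-4,"jaw":0},{"rx":0,"ry":0,"rz":0,"tx":0,"ty":0,"tz":-4,"jaw":0},{"rx":0,"ry":0,"rz":0,"tx":0,"ty":0,"tz":-4,"jaw":0},{"rx":0,"ry":0,"rz":0,"tx":0,"ty":0,"tz":0,"jaw":0}]' 20
python3 - <<'E'
from h import *
p=capture("scene");cv2.imwrite('pics/s2.png',p['pixels'])
for uv in((155,118),(190,118)):print(onplane(p,uv,0).round())
s=state();print(s['clock'],s['ee_pos'],s['gripper_width'])
for h in(100,150,200,250):print(h,[onplane(p,uv,h)[:2].round() for uv in((143,70),(182,85),(221,45),(185,40))])
E
```

```text
clock: 1.2
ee_pos: [193.2, -675.0, 362.4]
eef_rot: [0.004, 0.99, 0.139, 0.0]
ft_force: [-0.6, -0.5, -0.2]
gripper_width: 62.1
gripper_force: 0.0
[ 176. -649.    0.]
[ 116. -530.    0.]
1.25 [ 192.90618651 -674.01585107  359.11848775] 58.470886080962295
100 [array([ -18., -841.]), array([  56., -594.]), array([-508., -751.]), array([-501., -962.])]
150 [array([ 101., -733.]), array([ 168., -508.]), array([-344., -651.]), array([-338., -843.])]
200 [array([ 220., -625.]), array([ 280., -423.]), array([-181., -551.]), array([-175., -724.])]
250 [array([ 339., -517.]), array([ 393., -337.]), array([ -17., -451.]), array([ -11., -605.])]
```

View pics/s2.png

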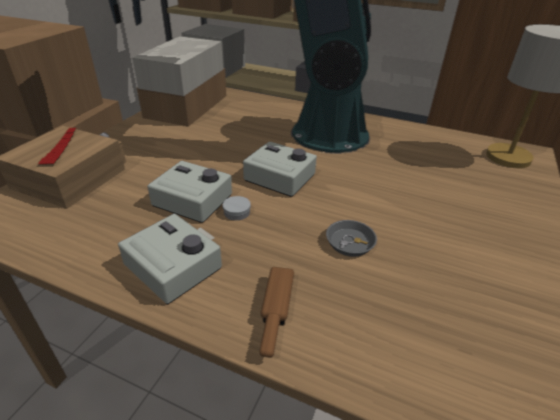

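The view shows the white/brown block at (182,80), roughly 180 mm high. The fingertips at about 340 mm clear it, so I'm travelling now.

```bash
python3 -m creep '[{"rx":0,"ry":0,"rz":0,"tx":3.2,"ty":-2.6,"tz":0,"jaw":0},{"rx":0,"ry":0,"rz":0,"tx":3.2,"ty":-2.6,"tz":0,"jaw":0},{"rx":0,"ry":0,"rz":0,"tx":3.2,"ty":-2.6,"tz":0,"jaw":0},{"rx":0,"ry":0,"rz":0,"tx":3.2,"ty":-2.6,"tz":0,"jaw":0},{"rx":0,"ry":0,"rz":0,"tx":3.2,"ty":-2.6,"tz":0,"jaw":0},{"rx":0,"ry":0,"rz":0,"tx":3.2,"ty":-2.6,"tz":0,"jaw":0},{"rx":0,"ry":0,"rz":0,"tx":3.2,"ty":-2.6,"tz":0,"jaw":0},{"rx":0,"ry":0,"rz":0,"tx":3.2,"ty":-2.6,"tz":0,"jaw":0},{"rx":0,"ry":0,"rz":0,"tx":3.2,"ty":-2.6,"tz":0,"jaw":0},{"rx":0,"ry":0,"rz":0,"tx":3.2,"ty":-2.6,"tz":0,"jaw":0},{"rx":0,"ry":0,"rz":0,"tx":3.2,"ty":-2.6,"tz":0,"jaw":0},{"rx":0,"ry":0,"rz":0,"tx":3.2,"ty":-2.6,"tz":0,"jaw":0}]'
python3 - <<'E'
from h import *
s=state();print(s['clock'],s['ee_pos'],s['gripper_width'],tool(s,(540,-168,200)))
E
```

```text
clock: 2.45
ee_pos: [476.2, -265.6, 354.7]
eef_rot: [-0.0, 0.99, 0.139, -0.001]
ft_force: [0.3, 0.4, 0.0]
gripper_width: 0.5
gripper_force: 0.0
2.45 [ 476.20616118 -265.55373102  354.69503991] 0.47819143649889884 [ 8.83336009 -7.60653725 15.46873419]
```

```bash
python3 -m creep '[{"rx":0,"ry":0,"rz":0,"tx":2.8,"ty":-2.5,"tz":3,"jaw":0},{"rx":0,"ry":0,"rz":0,"tx":2.8,"ty":-2.5,"tz":3,"jaw":0},{"rx":0,"ry":0,"rz":0,"tx":2.8,"ty":-2.5,"tz":3,"jaw":0},{"rx":0,"ry":0,"rz":0,"tx":0,"ty":0,"tz":3,"jaw":0},{"rx":0,"ry":0,"rz":0,"tx":0,"ty":0,"tz":3,"jaw":0},{"rx":0,"ry":0,"rz":0,"tx":0,"ty":0,"tz":0,"jaw":0},{"rx":0,"ry":0,"rz":0,"tx":0,"ty":0,"tz":0,"jaw":0}]'
python3 - <<'E'
from h import *
p=capture("wrist")
for n in("print_key_top","feed_key"):
    print(n,[(np.round(d['xyz'],1),round(d['score'],2)) for d in search_frame("wrist",n)])
s=state();print(s['clock'],s['ee_pos'],tool(s,(540,-168,200)))
cv2.imwrite('pics/w2.png',p['pixels'])
E
```

```text
clock: 3.15
ee_pos: [535.7, -172.1, 205.7]
eef_rot: [-0.0, 0.99, 0.139, -0.001]
ft_force: [0.3, -0.1, 0.2]
gripper_width: 0.4
gripper_force: 0.0
print_key_top [(array([ 537.6, -171.1,   90.8]), 0.94), (array([345.1,  -5. ,  78.2]), 0.67)]
feed_key [(array([ 535.2, -260.1,   76.8]), 0.94)]
3.3 [ 536.68268045 -172.64013984  207.47059972] [ 0.44522298 -0.35591656  0.74736441]
```

View pics/w2.png

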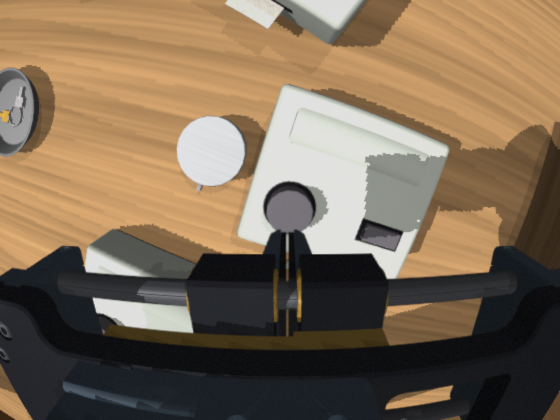

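The wrist view shows the shut fingers at (288,235) over the right printer's round key at (290,207). The tin is at (211,150) and the feed key at (380,235), both well clear. The network puts the key at (537.6,-171.1), within 2 mm of the TCP. Going down to just above it.

```bash
python3 -m creep '[{"rx":0,"ry":0,"rz":0,"tx":0.1,"ty":-0.1,"tz":2.6,"jaw":0},{"rx":0,"ry":0,"rz":0,"tx":0,"ty":0,"tz":2.6,"jaw":0},{"rx":0,"ry":0,"rz":0,"tx":0,"ty":0,"tz":2.4,"jaw":0},{"rx":0,"ry":0,"rz":0,"tx":0,"ty":0,"tz":0.6,"jaw":0},{"rx":0,"ry":0,"rz":0,"tx":0,"ty":0,"tz":0,"jaw":0},{"rx":0,"ry":0,"rz":0,"tx":0,"ty":0,"tz":0,"jaw":0},{"rx":0,"ry":0,"rz":0,"tx":0,"ty":0,"tz":0,"jaw":0}]'
```

```text
clock: 4.0
ee_pos: [537.6, -171.2, 125.4]
eef_rot: [0.001, 0.99, 0.139, 0.001]
ft_force: [0.1, -0.9, 0.8]
gripper_width: 0.5
gripper_force: 0.0
```

```bash
python3 -m creep '[{"rx":0,"ry":0,"rz":0,"tx":0,"ty":0,"tz":0.4,"jaw":0},{"rx":0,"ry":0,"rz":0,"tx":0,"ty":0,"tz":0.4,"jaw":0},{"rx":0,"ry":0,"rz":0,"tx":0,"ty":0,"tz":0.3,"jaw":0},{"rx":0,"ry":0,"rz":0,"tx":0,"ty":0,"tz":0,"jaw":0},{"rx":0,"ry":0,"rz":0,"tx":0,"ty":0,"tz":0,"jaw":0}]'
python3 - <<'E'
from plant import *
s=state();print(s['clock'],s['ee_pos'],s['ft_force'])
E
```

```text
clock: 4.5
ee_pos: [536.7, -170.9, 112.8]
eef_rot: [-0.0, 0.99, 0.139, -0.0]
ft_force: [0.3, -0.7, -0.9]
gripper_width: 0.5
gripper_force: 0.0
4.5 [ 536.70674934 -170.87405845  112.80153998] [ 0.28971789 -0.70740063 -0.85255315]
```

```bash
python3 -m creep '[{"rx":0,"ry":0,"rz":0,"tx":0,"ty":0,"tz":0.3,"jaw":0},{"rx":0,"ry":0,"rz":0,"tx":0,"ty":0,"tz":0.3,"jaw":0},{"rx":0,"ry":0,"rz":0,"tx":0,"ty":0,"tz":0.2,"jaw":0},{"rx":0,"ry":0,"rz":0,"tx":0,"ty":0,"tz":0,"jaw":0}]'
```

```text
clock: 4.9
ee_pos: [536.9, -170.9, 104.8]
eef_rot: [0.0, 0.99, 0.139, 0.0]
ft_force: [0.5, -0.4, 3.8]
gripper_width: 0.4
gripper_force: 1.7
```

```bash
python3 -m creep '[{"rx":0,"ry":0,"rz":0,"tx":0,"ty":0,"tz":0.1,"jaw":0},{"rx":0,"ry":0,"rz":0,"tx":0,"ty":0,"tz":0,"jaw":0}]'
```

```text
clock: 5.1
ee_pos: [537.0, -171.0, 104.2]
eef_rot: [0.0, 0.99, 0.139, 0.0]
ft_force: [-1.6, 0.4, 7.7]
gripper_width: 0.5
gripper_force: 4.2
```

The force has jumped to 7.7 N, so the key is on the halfway stop. Holding there.

```bash
python3 -m creep '[{"rx":0,"ry":0,"rz":0,"tx":0,"ty":0,"tz":0,"jaw":0},{"rx":0,"ry":0,"rz":0,"tx":0,"ty":0,"tz":0,"jaw":0},{"rx":0,"ry":0,"rz":0,"tx":0,"ty":0,"tz":0,"jaw":0},{"rx":0,"ry":0,"rz":0,"tx":0,"ty":0,"tz":0,"jaw":0},{"rx":0,"ry":0,"rz":0,"tx":0,"ty":0,"tz":0,"jaw":0},{"rx":0,"ry":0,"rz":0,"tx":0,"ty":0,"tz":0,"jaw":0},{"rx":0,"ry":0,"rz":0,"tx":0,"ty":0,"tz":0,"jaw":0},{"rx":0,"ry":0,"rz":0,"tx":0,"ty":0,"tz":0,"jaw":0}]'
```

```text
clock: 5.9
ee_pos: [537.0, -171.0, 104.2]
eef_rot: [0.0, 0.99, 0.139, 0.0]
ft_force: [-0.1, 0.5, 6.7]
gripper_width: 0.6
gripper_force: 3.2
```

```bash
python3 -m creep '[{"rx":0,"ry":0,"rz":0,"tx":0,"ty":0,"tz":0.4,"jaw":0},{"rx":0,"ry":0,"rz":0,"tx":0,"ty":0,"tz":0.3,"jaw":0},{"rx":0,"ry":0,"rz":0,"tx":0,"ty":0,"tz":0.2,"jaw":0},{"rx":0,"ry":0,"rz":0,"tx":0,"ty":0,"tz":0,"jaw":0}]'
```

```text
clock: 6.3
ee_pos: [537.1, -171.0, 96.0]
eef_rot: [-0.0, 0.99, 0.139, -0.0]
ft_force: [-5.1, 1.8, 20.7]
gripper_width: 0.5
gripper_force: 10.4
```

20.7 N with the tip at 74 mm, so the key is fully down. Releasing and retreating.

```bash
python3 -m creep '[{"rx":0,"ry":0,"rz":0,"tx":0,"ty":0,"tz":-1,"jaw":0},{"rx":0,"ry":0,"rz":0,"tx":0,"ty":0,"tz":-2,"jaw":0},{"rx":0,"ry":0,"rz":0,"tx":0,"ty":0,"tz":-3,"jaw":0},{"rx":0,"ry":0,"rz":0,"tx":0,"ty":0,"tz":-3,"jaw":0},{"rx":0,"ry":0,"rz":0,"tx":0,"ty":0,"tz":-2,"jaw":0},{"rx":0,"ry":0,"rz":0,"tx":0,"ty":0,"tz":0,"jaw":0},{"rx":0,"ry":0,"rz":0,"tx":0,"ty":0,"tz":0,"jaw":0}]'
python3 - <<'E'
from h import *
p=capture("wrist");cv2.imwrite('pics/w3.png',p['pixels'])
print([(np.round(d['xyz'],1),round(d['score'],2)) for d in search_frame("wrist","print_key_top")])
E
```

```text
clock: 7.0
ee_pos: [536.5, -170.8, 204.6]
eef_rot: [-0.0, 0.99, 0.139, -0.0]
ft_force: [-0.5, 0.1, -0.4]
gripper_width: 0.4
gripper_force: 0.0
[(array([ 537.5, -173. ,   89.2]), 0.78), (array([343.3,  -3.7,  75.2]), 0.61)]
```

View pics/w3.png

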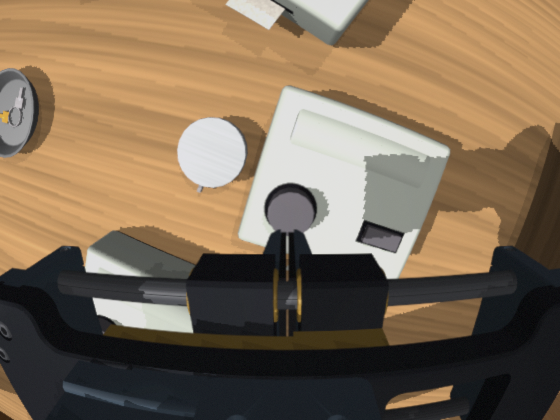

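The round key is back up at (290,208), the tin is unmoved at (211,152), the feed key at (380,236) was not touched, and the gripper is clear.

```bash
python3 -c "
from plant import *
print(finish_job())"
```

```text
the job is handed in; nothing more can be done
None
```

I pressed the rightmost printer's round key to its halfway stop, held it about 1 s, pressed it fully down and let it spring back up; the feed key and tin were not touched, and the job was handed in at about 7 s on the robot's clock, with no verdict returned.

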